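# Load a solvent tin into the bench shaker and wind its tension wheel to a firm grip

### The arm

A 6-joint arm with a two-finger parallel gripper is mounted at the origin on the work surface. World frame = base frame: x ahead of the robot, y to its left, z up, the work surface at z = 0. Lengths are in m, angles in degrees, forces in N, time in s.
With the tool pointing down it reaches from about 0.375 to 0.975 m from the base axis. Payload 3.8 kg.
Tool frame: the origin (TCP) lies on the centre line of the jaws, within the pads' length; the fingertips stand 25 mm ahead of it and the grasp point (between the pads) lies 6 mm ahead of it; z points along the fingers, y is the line along which they close (so a half turn about z gives the same grasp; the last joint's range is limited). The gripper opens to 88 mm and grips with 3 to 60 N. Pads are 18 mm wide; open, the fingers measure 123 mm over their backs; the gripper's body (75 mm by 187 mm) begins 45 mm behind the grasp point.
Start: joints at [69.792, 15.12, 91.902, -0, 72.978, -2.114], TCP at [0.21, 0.642, 0.264] pointing down, gripper open.
Joint ranges: [-150.88, 150.88], [-54.13, 125.18], [17.81, 147.31], [-75.09, 255.09], [0, 152.58], [-146.25, 146.25]. Speed limits (degrees/s): [147.25, 147.25, 180, 180, 180, 180].

### API

Orientations are given as [roll, pitch, yaw] about the fixed x, y, z axes, in that order (R = Rz(yaw) Ry(pitch) Rx(roll)).
In Python, from cell import observe, snapshot, job_done gives the robot as it stands.
- The arm moves only by the tool send_rows, never from a script. Its argument "moves" is text: rows parted by semicolons, each of 7 numbers parted by spaces: the shift along the tool's x, y, z in m, then the turn, a rotation vector about the tool's x, y, z in rad, then the finger opening in m, from 0 to 0.0881. A call has exactly 10 rows; each row is the pose to reach, as a shift and turn from the pose commanded when the call began, along the tool's axes at that moment; what a row does not reach only later rows make up. A row lasts 1/8 s, in which the tool goes at most 62.5 mm and 10.7 degrees, less where a joint would pass 70% of its speed; a pose out of reach is approached as far as the arm can. A call with a gripper value outside its range is refused whole. The fingers move at their own pace and stop on an object; "newtons" is the grip in N (left out, the last holds). Time passes only in rows, so rows that repeat a pose let the fingers close, or fill a call up. It gives the time, the measured TCP pose, the force, the opening and the grip force at its end, in the units of the state.
- observe(): the state, without advancing time (a new reading comes with each control period).
- snapshot(name): name is "scene" or "top" or "wrist"; returns a dict with "pixels" (420x560x3 uint8, red, green, blue), "range_z" (420x560 float32, m along the optical axis (not along the pixel's ray), 0 where there is no reading), "fx", "fy", "cx", "cy" (pixels), "T" (4x4, takes a point from camera to world coordinates). Camera axes: x right, y down, z forward; pixel columns grow to the right and rows downward; lengths in m; the calibration is good to about 2 mm. The wrist camera is an equidistant fisheye: a pixel r from the principal point sees the ray r / f radians off the axis. A picture is of the moment at which its call begins.
- job_done(): hands the job in; it is judged then, once.
The state is a dict: "t": time; "q": joint angles; "joint_velocities": joint speeds; "effort": joint torques, N m; "eef_pos": TCP position; "ee_rot": TCP orientation; "contact_force": force on the tool from outside, world axes, zero at the start; "wrist_torque": the same for the moment, N m; "grip_width": finger opening in m; "gripper_force": force on a finger pad.
Only numpy, scipy, OpenCV 4.12 (cv2) and the standard library are available. Lean on these libraries where they do the work, as an engineer would, in place of code of your own. Each camera call takes 0.05 s, during which the arm holds its last target. There are 200 camera calls.

### The job

Take the small round solvent tin with the narrow capped neck that stands on the open bench (not those in the wooden tray) and stand it upright in the empty cradle of the bench tin shaker, between the V-shaped stop and the jaw, and let go of it. Then wind the tension wheel clockwise by its handle until the jaw has closed on the tin and the push at the handle has risen to a firm feel, about 6 N above its light free-running drag, and let go; do not wind on much beyond that or the thin tin is crushed. Leave the other tins and tools on the bench where they are.

Things in the scene. Friction and masses are not known exactly. Their poses are not given: they have to be found in the camera images.
- tin_mid (a point): The tin to load, loose, about 0.4 kg: dark steel cylinder 64 mm across, 80 mm high, paper label, a short cone (80 to 92 mm up), then a straight neck with cap, 29 mm across, from 92 to 130 mm above the underside: grip it there from above. The point is on its axis, half-way up, 65 mm above the underside; z up. Not the flat-lidded round tin or the rectangular can nearby.
- tin: The same tin; origin at the centre of its underside.
- seat (a point): The empty place for the tin: a point on the shaker's level deck, 35 mm above the bench, in the open gap between stop and jaw. z up, y along the shaker from the V stop towards jaw and wheel, x square to that. The tin's underside stands here, with at least 4 mm of play each way along y; winding then pushes it up to 17 mm along -y into the V stop. Stop and jaw end 97 mm above the bench.
- shaker: The bench tin shaker, fixed: grey base 150 by 340 mm, with V stop, deck and jaw at one end and a gearbox tower with the tension wheel on top at the other. Origin: centre of its underside; y along its length from the stop to the wheel. The seat is 78 mm along -y, the wheel axis 85 mm along +y. The stop is adjustable by 12 mm; how it was left is not told.
- wheel_axis (a point): A point on the vertical axis of the tension wheel, 172 mm above the bench, 12 mm above the mid-plane of the rim. The wheel is a dark steel ring 129 mm across with three spokes. Clockwise seen from above drives the jaw towards the tin, 6 mm a radian. It takes about 1.5 to 5 rad before the jaw presses the tin on the stop; this differs each time and must be felt.
- wheel: The same wheel; origin on its axis at the mid-plane of the rim. Until the tin is held it drags evenly, about 6 N at the handle while it turns (less may be read when stopped, as friction then holds it). Once the tin is held the push rises steeply, by some 0.5 to 1 N for every 5 degrees, whether read moving or at each stop. The wheel stays where it is left.
- handle_mid (a point): The middle of the wheel's handle: upright black plastic cylinder, 18 mm across, 50 mm high, on the rim 58 mm from the wheel axis. It spins freely on its own pin, so a gripper holding it from above need not turn with the wheel. The point is on its axis, half-way up, 194 mm above the bench (the handle spans 168 to 218 mm; the rim's top is at 167 mm).
- jaw: The moving jaw: aluminium plate 60 mm wide, 50 mm high, 10 mm thick, driven along the shaker by the wheel; y points away from the tin. Its pressing face lies 33 mm along -y from this origin, centred 72 mm above the bench.
- lidtin: Bystander: round flat-lidded paint tin, 72 mm across, 89 mm high; origin under its centre.
- squarecan: Bystander: rectangular can, 42 by 60 mm, 109 mm high with its cap; origin under its centre.
- tape: Bystander: roll of tape lying flat, 90 mm across, 24 mm high.
- jar: Bystander: closed jar, 64 mm across, 80 mm high, beyond the shaker.
- squeegee: Bystander: wooden squeegee, 220 mm long, 40 mm high, lying beyond the shaker.
- brush: Bystander: paint brush lying at the right rear.
Things that resemble listed ones, but are neither listed nor needed, are in the scene too. Leave any red look-alike of the tin alone.

How it is judged (in metres and radians):
On the way, in this order (a step that is already met when the one before it is completed fails the run):
1. the tin stands upright on the shaker's deck in the cradle, let go, before the jaw presses on it (horizontal distance between tin_mid and seat below 0.026 m and angle between tin_mid's own z axis and vertical below 0.08 rad and z of tin_mid in the frame of seat between 0.06 and 0.07 m and contact force between the fingers and tin below 0.1 N and contact force between jaw and tin below 5 N and linear speed of tin below 0.02 m/s), for 0.2 s.
2. the jaw presses the tin firmly (over 25 N) against the stop (horizontal distance between tin_mid and seat below 0.026 m and angle between tin_mid's own z axis and vertical below 0.08 rad and z of tin_mid in the frame of seat between 0.06 and 0.07 m and contact force between the fingers and tin below 0.1 N and contact force between jaw and tin above 25 N), for 0.2 s.
At the end, for the whole second after the job is handed in: The tin stands upright (within 0.08 rad) on the shaker's deck, its axis within 26 mm of the seat point, at rest, gripped between stop and jaw with 25 to 80 N at the jaw (what a rise of about 2.6 N or more at the handle leaves) (horizontal distance between tin_mid and seat below 0.026 m and angle between tin_mid's own z axis and vertical below 0.08 rad and z of tin_mid in the frame of seat between 0.06 and 0.07 m and contact force between jaw and tin between 25 and 80 N and linear speed of tin below 0.02 m/s); the robot touches nothing.
It fails at once if the tin is crushed: the jaw presses it with more than 100 N (a rise of about 10 N at the handle) (contact force between jaw and tin above 100 N).
It fails at once if another tin or tool on the bench is pushed more than 30 mm from its place (distance of any of lidtin, squarecan, tape, jar, squeegee, brush from where it was at the start of the episode above 0.03 m).
It also fails if it takes over 72 s, if anything falls off the work surface, if the arm or the gripper's body presses on something with over 40 N, if the wrist force passes 120 N, or if a joint passes its speed limit or range.

## Working session

There is one attempt and no reset: what is moved stays moved. The work goes in short steps, Python scripts to look and compute and a tool call to move; the robot and the scene stay as the last step left them, time stands still between calls to the robot, and variables do not carry over. Pictures are saved under pics/ and viewed, at most 10 in all, crops included, and the job is handed in when it is done.

Besides the shell and the picture viewer there is one more tool, called after "Call:" by a JSON object that holds its "fn" and its "kwargs". send_rows: Moves the arm, as the interface text tells. Its arguments: {"type":"object","properties":{"moves":{"type":"string"},"newtons":{"type":"number"}},"required":["moves"]}

```bash
mkdir -p pics; cat > h.py <<'E'
import numpy as np, cv2
from cell import observe, snapshot, job_done
def save(s,n): cv2.imwrite('pics/'+n,s['pixels'][:,:,::-1])
def cloud(s):
    z=s['range_z']; v,u=np.mgrid[:z.shape[0],:z.shape[1]]
    P=np.stack([(u-s['cx'])/s['fx']*z,(v-s['cy'])/s['fy']*z,z,np.ones_like(z)],-1)@s['T'].T
    P=P[...,:3]; P[z==0]=np.nan; return P
E
python3 - <<'E'
from h import *
a=snapshot('top'); b=snapshot('scene')
np.savez('s.npz',pt=cloud(a),ps=cloud(b),it=a['pixels'],is_=b['pixels'])
save(a,'top.png');save(b,'scene.png')
print(a['T'],b['T'],observe())
E
```

```text
[[ 0.01747472 -0.99236435  0.12209679  0.43018203]
 [-0.99941371 -0.01374048  0.03135967 -0.10716955]
 [-0.02944255 -0.12257321 -0.99202265  0.9960216 ]
 [ 0.          0.          0.          1.        ]] [[ 0.70547868  0.5219604  -0.47943422  1.08424419]
 [ 0.70867911 -0.51132983  0.48612316 -0.63561929]
 [ 0.00858802 -0.68271454 -0.73063472  0.94716031]
 [ 0.          0.          0.          1.        ]] {'t': 0.1, 'q': array([ 6.97916960e+01,  1.51667409e+01,  9.19732060e+01,  6.23805068e-04,
        7.29786789e+01, -2.11394555e+00]), 'joint_velocities': array([ 0.00972953, -0.11350419, -0.17945709, -0.06455731,  0.02221008,
       -0.04595544]), 'effort': array([ 1.09939094e-03, -5.03620362e+01, -3.58072257e+01,  7.29603390e-02,
        2.33032519e-02, -4.04156128e-05]), 'eef_pos': array([0.20943248, 0.64105904, 0.26249224]), 'ee_rot': array([-1.79881477e+02, -4.97143354e-03,  1.61905453e+02]), 'contact_force': array([ 0.45552803,  0.44034018, -0.36043984]), 'wrist_torque': array([0.00537398, 0.05258098, 0.02065621]), 'gripper_force': 0.0, 'grip_width': 0.08777201540790133}
```

View pics/top.png

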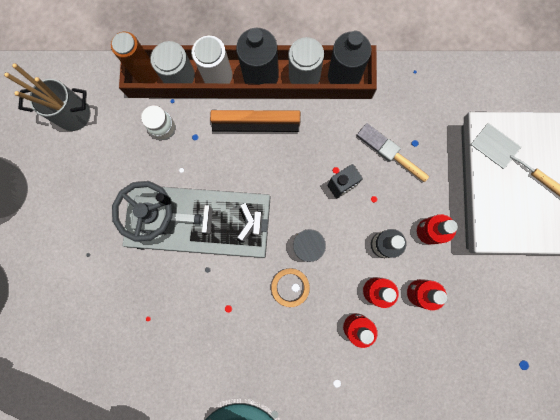

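View pics/scene.png

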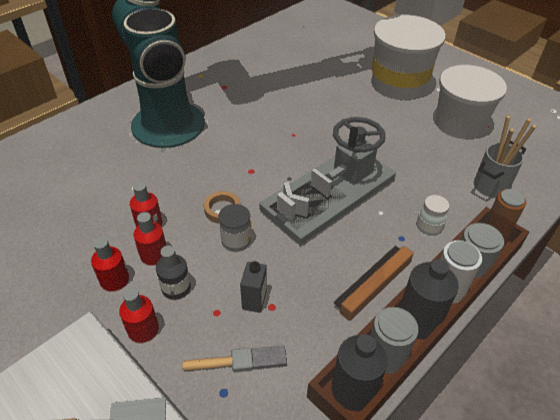

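The dark necked tin is at top (390,243) / scene (173,272). The other candidates are red look-alikes at (437,229), (381,293), (429,295) and (361,331), the lidtin at (308,246), the squarecan at (345,181), and dark tins in the tray. Only the one at (390,243) is dark steel with a label and a narrow neck on the open bench. The wheel is at (143,211), with its handle near (163,200). I'll confirm with a crop and measure.

```bash
python3 - <<'E'
from h import *
d=np.load('s.npz'); it,is_=d['it'],d['is_']; pt,ps=d['pt'],d['ps']
f=lambda i,r0,r1,c0,c1,k:cv2.resize(i[r0:r1,c0:c1],None,fx=k,fy=k,interpolation=cv2.INTER_CUBIC)
A=f(is_,220,320,80,220,2.8)  #392x280
B=f(it,200,300,340,480,2.8)
C=f(it,165,265,105,280,4.4)  #770x440
D=np.zeros((280+320,784,3),np.uint8); D[:280,:392]=A; D[:280,392:784]=B
C=cv2.resize(C,(560,320)); D[280:,:560]=C
E=f(is_,105,185,310,400,2.4); D[280:280+E.shape[0],562:562+E.shape[1]]=E
cv2.imwrite('pics/crop.png',D[:,:,::-1])
def at(p,uv): print(uv,np.round(p[uv[1],uv[0]],4))
for uv in [(396,242),(398,242),(437,229),(444,227),(163,200),(165,199)]: at(pt,uv)
P=np.vstack([pt.reshape(-1,3),ps.reshape(-1,3)]); P=P[~np.isnan(P).any(1)]
np.save('P.npy',P)
# tin: points near dark tin from both cameras
c0=pt[242,397][:2]
for lo,hi in [(.01,.075),(.095,.124),(.126,.135)]:
  for n,Q in (('top',pt),('scene',ps)):
    Q=Q.reshape(-1,3); m=(np.hypot(*(Q[:,:2]-c0).T)<.045)&(Q[:,2]>lo)&(Q[:,2]<hi); q=Q[m]
    if len(q)>5:
        s=np.linalg.lstsq(np.c_[2*q[:,:2],np.ones(len(q))],(q[:,:2]**2).sum(1),rcond=None)[0]
        print(n,lo,hi,len(q),'med',np.median(q[:,:2],0),'circ',s[:2],np.sqrt(s[2]+s[0]**2+s[1]**2))
# wheel rim
for n,Q in (('top',pt),('scene',ps)):
    c=np.nanmedian(pt[195:225,125:160].reshape(-1,3),0)[:2]
    Q=Q.reshape(-1,3); Q=Q[np.hypot(*(Q[:,:2]-c).T)<.12]
    q=Q[(Q[:,2]>.155)&(Q[:,2]<.17)]; 
    print(n,'rim',len(q),cv2.minEnclosingCircle(q[:,:2].astype(np.float32)))
    q=Q[(Q[:,2]>.18)&(Q[:,2]<.225)]; print('handle',len(q),np.median(q,0),q.min(0),q.max(0))
# base plate
Q=pt.reshape(-1,3); c=pt[222,225][:2]
m=(Q[:,2]>.008)&(Q[:,2]<.06)&(np.hypot(*(Q[:,:2]-c).T)<.3)
img=(m.reshape(pt.shape[:2])).astype(np.uint8); n,l,st,ce=cv2.connectedComponentsWithStats(img)
k=l[240,180]; print('k',k, pt[240,180]); q=Q[(l==k).ravel()]
print(len(q),np.percentile(q[:,2],[5,50,95]),cv2.minAreaRect(q[:,:2].astype(np.float32)), cv2.boxPoints(cv2.minAreaRect(q[:,:2].astype(np.float32))))
E
```

```text
(396, 242) [ 0.4785 -0.3318  0.1286]
(398, 242) [ 0.4785 -0.3353  0.1309]
(437, 229) [ 0.5104 -0.4309  0.0915]
(444, 227) [ 0.5113 -0.4313  0.1312]
(163, 200) [0.548  0.1381 0.2155]
(165, 199) [0.5512 0.1365 0.2083]
top 0.01 0.075 155 med [ 0.47281537 -0.30728528] circ [ 0.4796465 -0.3348056] 0.03181966534650121
scene 0.01 0.075 546 med [ 0.50653238 -0.34833044] circ [ 0.48069256 -0.33396818] 0.03130597882037864
top 0.095 0.124 42 med [ 0.47721716 -0.32259912] circ [ 0.47960242 -0.33447191] 0.013833084284951695
scene 0.095 0.124 131 med [ 0.49163549 -0.34004459] circ [ 0.48153445 -0.3342568 ] 0.013123597896023357
top 0.126 0.135 151 med [ 0.47871281 -0.33452372] circ [ 0.47954897 -0.33453373] 0.010166553599070526
scene 0.126 0.135 140 med [ 0.48178372 -0.33412388] circ [ 0.48113283 -0.334143  ] 0.010360992794383619
top rim 1299 ((0.5335812568664551, 0.19843199849128723), 0.06420987844467163)
handle 115 [0.55310698 0.14039315 0.21627924] [0.54523732 0.13523178 0.18105131] [0.5614455  0.15149062 0.22134451]
scene rim 773 ((0.5368379354476929, 0.1968076080083847), 0.06460697203874588)
handle 132 [0.55969484 0.14016681 0.20536803] [0.54830544 0.13386334 0.1804729 ] [0.56669422 0.15499871 0.22153023]
k 5 [0.48030338 0.14888096 0.03685149]
5717 [0.03227353 0.0352557  0.03852263] ((0.5284814238548279, 0.1137375459074974), (0.34080106019973755, 0.1515132039785385), 86.9108657836914) [[ 0.44365212 -0.05233289]
 [ 0.59494513 -0.06049785]
 [ 0.6133107   0.27980798]
 [ 0.46201771  0.28797293]]
```

View pics/crop.png

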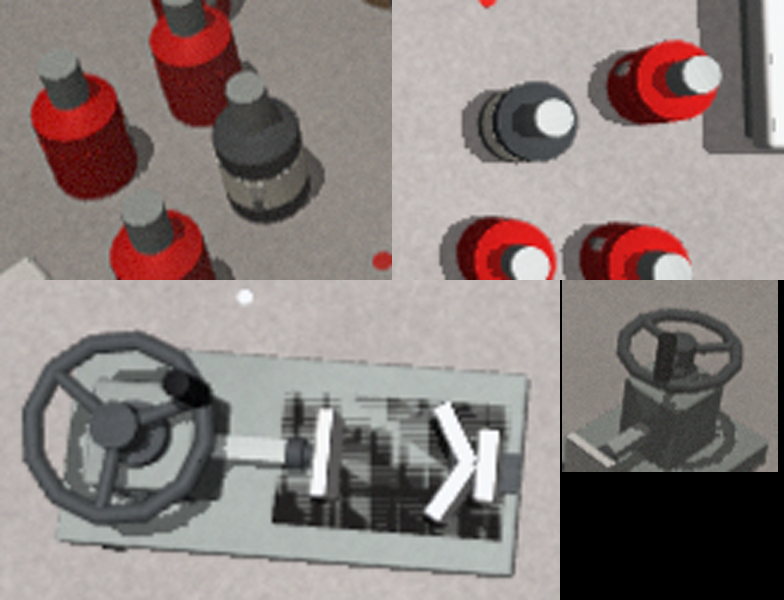

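The crop confirms the dark labelled tin. Its axis is at about (0.480,-0.334), the seat at (0.525,0.036) and the wheel at (0.535,0.198), with the handle at an angle of about -71°. I'll move over in an arc at safe height, turning to yaw 90.

Call:
{"fn": "send_rows", "kwargs": {"moves": "-0.05 -0.03 -0.02 0 0 0.126 0.05;-0.1 -0.06 -0.04 0 0 0.252 0.05;-0.15 -0.091 -0.06 0 0 0.378 0.05;-0.2 -0.122 -0.08 0 0 0.504 0.05;-0.25 -0.152 -0.096 0 0 0.63 0.05;-0.291 -0.193 -0.1 0 0 0.755 0.05;-0.332 -0.235 -0.104 0 0 0.88 0.05;-0.373 -0.276 -0.108 0 0 1.005 0.05;-0.414 -0.317 -0.112 0 0 1.13 0.05;-0.454 -0.359 -0.116 0 0 1.255 0.05", "newtons": 30}}

```text
t: 1.35
eef_pos: [0.53, 0.1575, 0.3794]
ee_rot: [-180.0, 0.0, 89.8]
contact_force: [0.6, 0.0, -0.2]
grip_width: 0.0499
gripper_force: 0.0
```

Call:
{"fn": "send_rows", "kwargs": {"moves": "-0.055 0 0 0 0 0 0.05;-0.11 0 0.01 0 0 0 0.05;-0.165 -0.005 0.02 0 0 0 0.05;-0.22 -0.01 0.03 0 0 0 0.05;-0.275 -0.018 0.04 0 0 0 0.05;-0.33 -0.026 0.055 0 0 0 0.05;-0.385 -0.034 0.07 0 0 0 0.05;-0.44 -0.042 0.09 0 0 0 0.05;-0.494 -0.05 0.115 0 0 0 0.05;-0.494 -0.05 0.16 0 0 0 0.05"}}

```text
t: 2.6
eef_pos: [0.4797, -0.3391, 0.2202]
ee_rot: [179.8, 0.2, 89.7]
contact_force: [-0.7, -0.7, -0.6]
grip_width: 0.0497
gripper_force: 0.0
```

```bash
python3 - <<'E'
from h import *
w=snapshot('wrist'); save(w,'w1.png'); o=observe(); print(o['t'],o['eef_pos'],o['ee_rot'])
np.savez('w1.npz',**w)
# project expected neck top centre, fisheye
def proj(p):
    c=np.linalg.inv(w['T'])@np.r_[p,1]; r=np.hypot(c[0],c[1]); th=np.arctan2(r,c[2])
    return w['cx']+w['fx']*th*c[0]/r, w['cy']+w['fy']*th*c[1]/r
for p in [(0.480,-0.334,.13),(0.4945,-0.334,.13),(0.480,-0.3195,.13),(0.480,-0.334,.0)]: print(proj(np.array(p)))
E
```

```text
2.65 [ 0.47611038 -0.33461362  0.21177748] [-179.56404431   -0.32249027   89.79861018]
(np.float64(283.1055848500222), np.float64(219.2694357076026))
(np.float64(304.0320929150316), np.float64(219.14517696421586))
(np.float64(282.9881297170664), np.float64(199.21021185014547))
(np.float64(283.04780948036864), np.float64(176.96875629006877))
```

View pics/w1.png

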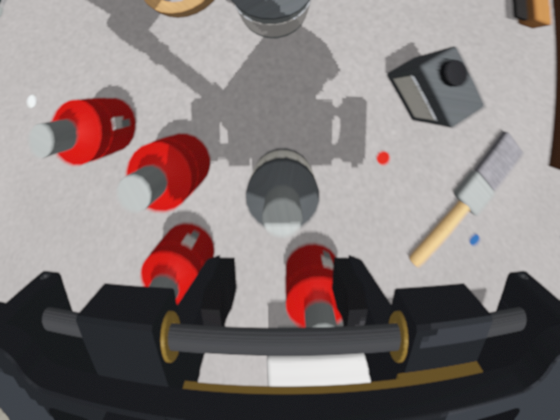

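The wrist view shows the dark tin's cap centred at about (283,215), against a predicted (283,219), so it agrees to within 3 mm. Now I'll descend to grip height and close.

Call:
{"fn": "send_rows", "kwargs": {"moves": "0.001 0 0.02 0 0 0 0.05;0.001 0 0.045 0 0 0 0.05;0.001 0 0.07 0 0 0 0.05;0.001 0 0.085 0 0 0 0.05;0.001 0 0.095 0 0 0 0.05;0.001 0 0.1 0 0 0 0.05;0.001 0 0.1 0 0 0 0.02;0.001 0 0.1 0 0 0 0.02;0.001 0 0.1 0 0 0 0.02;0.001 0 0.1 0 0 0 0.02", "newtons": 30}}

```text
t: 3.9
eef_pos: [0.4797, -0.334, 0.1204]
ee_rot: [180.0, 0.0, 90.0]
contact_force: [-2.5, 0.8, 3.6]
grip_width: 0.0284
gripper_force: 30.0
```

Call:
{"fn": "send_rows", "kwargs": {"moves": "0 0 -0.02 0 0 0 0.02;0 0 -0.06 0 0 0 0.02;0 0 -0.1 0 0 0 0.02;0.02 0.003 -0.13 0 0 0 0.02;0.06 0.008 -0.14 0 0 0 0.02;0.1 0.012 -0.14 0 0 0 0.02;0.15 0.018 -0.14 0 0 0 0.02;0.2 0.024 -0.14 0 0 0 0.02;0.25 0.03 -0.14 0 0 0 0.02;0.29 0.035 -0.14 0 0 0 0.02"}}

```text
t: 5.15
eef_pos: [0.5142, -0.0415, 0.26]
ee_rot: [-180.0, -0.0, 90.0]
contact_force: [0.3, 0.4, -4.7]
grip_width: 0.0281
gripper_force: 30.0
```

```bash
python3 - <<'E'
from h import *
d=np.load('s.npz'); y=np.array([.0539,.9985]); x=np.array([.9985,-.0539]); c=np.array([.5285,.1137])
for n in ('pt','ps'):
    Q=d[n].reshape(-1,3); Q=Q[~np.isnan(Q).any(1)]; L=np.c_[(Q[:,:2]-c)@x,(Q[:,:2]-c)@y,Q[:,2]]
    q=L[(abs(L[:,0])<.07)&(L[:,1]<-.01)&(L[:,1]>-.17)&(L[:,2]>.088)&(L[:,2]<.103)]
    q=q[np.argsort(q[:,1])]
    print(n,len(q),q[:,0].min(),q[:,0].max()); print(np.histogram(q[:,1],np.arange(-.17,0,.005)))
    for lo,hi in ((-.17,-.06),(-.06,-.01)):
        s=q[(q[:,1]>lo)&(q[:,1]<hi)]; print(s.mean(0),np.percentile(s[:,0],[2,98]),np.percentile(s[:,1],[2,98]))
    Z=L[(abs(L[:,0])<.06)&(L[:,1]>.02)&(L[:,1]<.15)&(L[:,2]>.213)&(L[:,2]<.224)]; print('handle',Z.mean(0),len(Z), Z[:,:2].mean(0)@np.array([x,y])+c)
o=observe();print(o['t'],o['eef_pos'],o['grip_width'])
E
```

```text
pt 512 -0.040611009632161375 0.03959868852931845
(array([ 0,  0, 21, 47, 54, 28, 29, 41, 53, 49, 36, 13,  0,  0,  0,  0,  0,
        0,  0,  0,  0,  0,  0,  0,  0,  7, 72, 59,  3,  0,  0,  0,  0]), array([-0.17 , -0.165, -0.16 , -0.155, -0.15 , -0.145, -0.14 , -0.135,
       -0.13 , -0.125, -0.12 , -0.115, -0.11 , -0.105, -0.1  , -0.095,
       -0.09 , -0.085, -0.08 , -0.075, -0.07 , -0.065, -0.06 , -0.055,
       -0.05 , -0.045, -0.04 , -0.035, -0.03 , -0.025, -0.02 , -0.015,
       -0.01 , -0.005]))
[-0.0015387  -0.13560523  0.09601639] [-0.03672568  0.03515829] [-0.15605577 -0.11369707]
[-0.00014029 -0.0355953   0.09625692] [-0.02864428  0.02924654] [-0.04024838 -0.03007349]
handle [0.02360688 0.03118679 0.21800996] 66 [0.55375243 0.1435676 ]
ps 458 -0.03935376605345783 0.04236183894329557
(array([ 0,  0, 16, 52, 42, 22, 28, 43, 43, 45, 29, 13,  1,  0,  0,  0,  0,
        0,  0,  0,  0,  0,  0,  0,  0,  7, 68, 41,  8,  0,  0,  0,  0]), array([-0.17 , -0.165, -0.16 , -0.155, -0.15 , -0.145, -0.14 , -0.135,
       -0.13 , -0.125, -0.12 , -0.115, -0.11 , -0.105, -0.1  , -0.095,
       -0.09 , -0.085, -0.08 , -0.075, -0.07 , -0.065, -0.06 , -0.055,
       -0.05 , -0.045, -0.04 , -0.035, -0.03 , -0.025, -0.02 , -0.015,
       -0.01 , -0.005]))
[ 0.0040743  -0.13559175  0.0951419 ] [-0.03496486  0.04011981] [-0.15583654 -0.11304582]
[ 0.00309656 -0.03555319  0.09536497] [-0.02542593  0.031465  ] [-0.0409802  -0.02870341]
handle [0.02685795 0.03117494 0.21728198] 44 [0.55699799 0.14338054]
5.15 [ 0.51423014 -0.04146929  0.25998247] 0.02814593765697328
```

Call:
{"fn": "send_rows", "kwargs": {"moves": "0.03 0.004 0 0 0 0 0.02;0.06 0.008 0 0 0 0 0.02;0.079 0.0105 0 0 0 0 0.02;0.079 0.0105 0.01 0 0 0 0.02;0.079 0.0105 0.035 0 0 0 0.02;0.079 0.0105 0.06 0 0 0 0.02;0.079 0.0105 0.08 0 0 0 0.02;0.079 0.0105 0.092 0 0 0 0.02;0.079 0.0105 0.1 0 0 0 0.02;0.079 0.0105 0.1 0 0 0 0.02"}}

```text
t: 6.4
eef_pos: [0.525, 0.035, 0.1593]
ee_rot: [-180.0, 0.0, 90.0]
contact_force: [0.5, 0.5, -5.8]
grip_width: 0.0281
gripper_force: 30.0
```

```bash
python3 - <<'E'
from h import *
s=snapshot('scene'); t=snapshot('top')
f=lambda i,r0,r1,c0,c1:cv2.resize(i[r0:r1,c0:c1],(400,400*(r1-r0)//(c1-c0)),interpolation=cv2.INTER_CUBIC)
cv2.imwrite('pics/p1.png',np.hstack([f(s['pixels'],90,250,240,400),f(t['pixels'],140,300,130,290)])[:,:,::-1])
o=observe();print(o['t'],o['eef_pos'],o['ee_rot'],o['contact_force'],o['grip_width'])
E
```

```text
6.5 [0.52576316 0.03524297 0.1604084 ] [1.79929829e+02 3.63272539e-03 8.99961922e+01] [-0.36420625 -0.64785005 -4.85776093] 0.027957573895663113
```

View pics/p1.png

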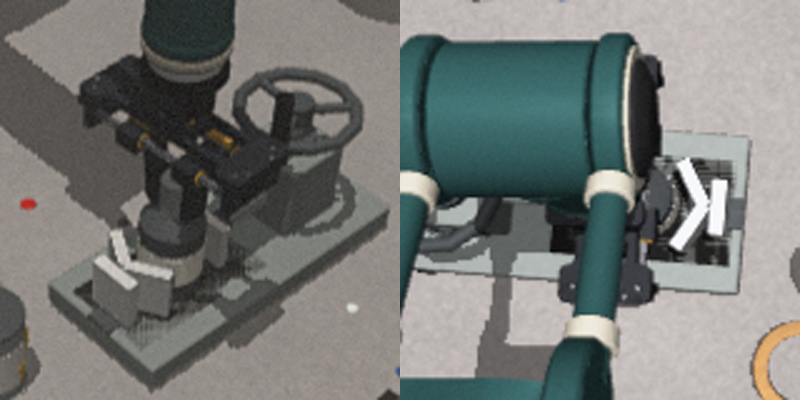

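The tin is in the gap between the V and the jaw (left half at 175,240), and the gripper body is clear of the handle. I'll set it down and release.

Call:
{"fn": "send_rows", "kwargs": {"moves": "0 0 0.002 0 0 0 0.02;0 0 0.004 0 0 0 0.02;0 0 0.0048 0 0 0 0.02;0 0 0.0052 0 0 0 0.02;0 0 0.0052 0 0 0 0.02;0 0 0.0052 0 0 0 0.045;0 0 0.0052 0 0 0 0.05;0 0 0.0052 0 0 0 0.05;0 0 0.0052 0 0 0 0.05;0 0 0.0052 0 0 0 0.05"}}

```text
t: 7.75
eef_pos: [0.5252, 0.0354, 0.1545]
ee_rot: [180.0, 0.0, 90.0]
contact_force: [0.0, -0.6, -0.1]
grip_width: 0.0501
gripper_force: 0.0
```

Call:
{"fn": "send_rows", "kwargs": {"moves": "0 0 -0.01 0 0 0 0.05;0 0 -0.04 0 0 0 0.05;0 0 -0.08 0 0 0 0.05;0 0 -0.12 0 0 0 0.05;0 0 -0.14 0 0 0 0.05;0 0 -0.14 0 0 0 0.05;0 0 -0.14 0 0 0 0.05;0 0 -0.14 0 0 0 0.05;0 0 -0.14 0 0 0 0.05;0 0 -0.14 0 0 0 0.05"}}

```text
t: 9.0
eef_pos: [0.525, 0.0354, 0.2938]
ee_rot: [-179.9, 0.0, 90.0]
contact_force: [-0.1, -1.2, -0.6]
grip_width: 0.0503
gripper_force: 0.0
```

```bash
python3 - <<'E'
from h import *
w=snapshot('wrist'); s=snapshot('scene'); o=observe(); print(o['t'],o['eef_pos'],o['contact_force'],o['grip_width'])
save(w,'w2.png')
f=lambda i,r0,r1,c0,c1:cv2.resize(i[r0:r1,c0:c1],(400,400*(r1-r0)//(c1-c0)),interpolation=cv2.INTER_CUBIC)
cv2.imwrite('pics/p2.png',np.hstack([f(s['pixels'],90,250,240,400),f(w['pixels'],0,420,70,490)])[:,:,::-1])
Q=cloud(s).reshape(-1,3); c0=np.array([.5255,.036])
for lo,hi in [(.06,.11),(.13,.16),(.161,.17)]:
    q=Q[(np.hypot(*(Q[:,:2]-c0).T)<(.045 if hi>.12 else .04))&(Q[:,2]>lo)&(Q[:,2]<hi)]
    if len(q)>5:
        l=np.linalg.lstsq(np.c_[2*q[:,:2],np.ones(len(q))],(q[:,:2]**2).sum(1),rcond=None)[0]; print(lo,len(q),l[:2],np.sqrt(l[2]+l[0]**2+l[1]**2),np.median(q,0))
Z=Q[(np.hypot(Q[:,0]-.555,Q[:,1]-.143)<.03)&(Q[:,2]>.213)&(Q[:,2]<.224)]; print('handle',Z.mean(0),len(Z))
def proj(p):
    c=np.linalg.inv(w['T'])@np.r_[p,1]; r=np.hypot(c[0],c[1]); th=np.arctan2(r,c[2])
    return w['cx']+w['fx']*th*c[0]/r, w['cy']+w['fy']*th*c[1]/r
for p in [(0.5555,0.1435,.218),(.535,.198,.172),(.5255,.036,.165)]: print(proj(np.array(p)))
E
```

```text
9.1 [0.52511654 0.0353606  0.29421271] [-0.27283209  0.68625538  0.05504314] 0.04993705644508262
0.06 316 [0.52529525 0.03716438] 0.03299237561715042 [0.55118978 0.01653645 0.0910086 ]
0.13 116 [0.52748292 0.03415279] 0.012627438538433362 [0.53481259 0.02512468 0.14540528]
0.161 96 [0.52739055 0.0345612 ] 0.010648877610308046 [0.527899   0.03368034 0.16537255]
handle [0.55730726 0.14318757 0.21762775] 44
(np.float64(334.50514929714177), np.float64(64.6129637596616))
(np.float64(296.99673974887907), np.float64(1.7223344891223746))
(np.float64(284.08357598023395), np.float64(208.29818138272674))
```

View pics/p2.png

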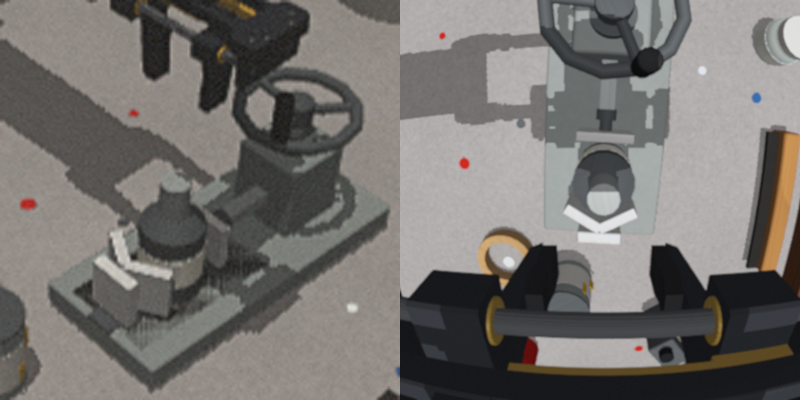

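The tin stands upright on the deck (cap top z=0.165, axis near the seat). The handle is in the wrist view at about (332,63), matching the prediction. Next I'll grip the handle.

Call:
{"fn": "send_rows", "kwargs": {"moves": "0.04 0.01 0 0 0 0 0.045;0.08 0.02 0 0 0 0 0.045;0.1075 0.0295 0 0 0 0 0.045;0.1075 0.0295 0.02 0 0 0 0.045;0.1075 0.0295 0.05 0 0 0 0.045;0.1075 0.0295 0.075 0 0 0 0.045;0.1075 0.0295 0.088 0 0 0 0.045;0.1075 0.0295 0.092 0 0 0 0.045;0.1075 0.0295 0.092 0 0 0 0.045;0.1075 0.0295 0.092 0 0 0 0.045"}}

```text
t: 10.35
eef_pos: [0.5554, 0.1429, 0.2037]
ee_rot: [179.9, -0.0, 90.0]
contact_force: [0.0, 0.5, 0.9]
grip_width: 0.0449
gripper_force: 0.0
```

Call:
{"fn": "send_rows", "kwargs": {"moves": "0 0 0 0 0 0 0.01;0 0 0 0 0 0 0.01;0 0 0 0 0 0 0.01;0 0 0 0 0 0 0.01;0 0 0 0 0 0 0.01;0 0 0 0 0 0 0.01;0 0 0 0 0 0 0.01;0 0 0 0 0 0 0.01;0 0 0 0 0 0 0.01;0 0 0 0 0 0 0.01", "newtons": 40}}

```text
t: 11.6
eef_pos: [0.5543, 0.1429, 0.2027]
ee_rot: [-179.9, -0.0, 90.0]
contact_force: [-4.8, 0.2, 5.5]
grip_width: 0.0167
gripper_force: 39.9
```

```bash
python3 - <<'E'
from h import *
o=observe();print(o)
# wheel axis fit options
p=o['eef_pos'][:2]
for ax in [(.535,.198),(.5336,.1984),(.5349,.1984)]: print(ax,np.hypot(*(p-ax)),np.degrees(np.arctan2(*(p-ax)[::-1])))
ax=np.array([.535,.198]); c=np.array([.555,.1435]); a0=np.arctan2(*(c-ax)[::-1]); R=.058
def rows(a,n,d):   # tool dx=world dy, dy=world dx, relative to start of the call
    b=ax+R*np.r_[np.cos(a),np.sin(a)]
    for k in range(1,n+1):
        q=ax+R*np.r_[np.cos(a-d*k),np.sin(a-d*k)]-b; print('%.4f %.4f'%(q[1],q[0]),end='; ')
    print()
D=np.radians(6)
for k in range(5): print(np.degrees(a0-k*10*D)); rows(a0-k*10*D,10,D)
E
```

```text
{'t': 11.6, 'q': array([1.19583871e+01, 6.77176687e+00, 1.08417925e+02, 1.75462465e-02,
       6.48613354e+01, 1.19477334e+01]), 'joint_velocities': array([-0.03775742,  0.00884404, -0.03022611,  0.01090174,  0.01611517,
       -0.00399242]), 'effort': array([-9.27349795e-01, -3.76967382e+01, -3.39328480e+01, -3.61816166e-01,
       -1.66842051e+00,  1.30989266e-02]), 'eef_pos': array([0.55426455, 0.14293359, 0.20270336]), 'ee_rot': array([-1.79946790e+02, -4.96983659e-03,  9.00031905e+01]), 'contact_force': array([-4.84101206,  0.15393305,  5.5416716 ]), 'wrist_torque': array([-0.01957464,  0.90112933, -0.00770624]), 'gripper_force': 39.94558408856392, 'grip_width': 0.016733261384404664}
(0.535, 0.198) 0.05833894072378306 -70.71801194765173
(0.5336, 0.1984) 0.059190758302654835 -69.56663251776992
(0.5349, 0.1984) 0.05874953650856278 -70.75477573775413
-69.8482529657881
-0.0018 -0.0058; -0.0030 -0.0118; -0.0035 -0.0178; -0.0034 -0.0239; -0.0027 -0.0299; -0.0013 -0.0358; 0.0006 -0.0416; 0.0032 -0.0471; 0.0063 -0.0523; 0.0099 -0.0571; 
-129.84825296578813
0.0041 -0.0045; 0.0087 -0.0084; 0.0137 -0.0119; 0.0190 -0.0149; 0.0245 -0.0173; 0.0303 -0.0191; 0.0363 -0.0203; 0.0424 -0.0208; 0.0484 -0.0207; 0.0544 -0.0200; 
-189.8482529657881
0.0059 0.0013; 0.0117 0.0033; 0.0172 0.0059; 0.0224 0.0090; 0.0272 0.0126; 0.0317 0.0167; 0.0357 0.0213; 0.0392 0.0263; 0.0421 0.0316; 0.0445 0.0372; 
-249.84825296578813
0.0018 0.0058; 0.0030 0.0118; 0.0035 0.0178; 0.0034 0.0239; 0.0027 0.0299; 0.0013 0.0358; -0.0006 0.0416; -0.0032 0.0471; -0.0063 0.0523; -0.0099 0.0571; 
-309.8482529657881
-0.0041 0.0045; -0.0087 0.0084; -0.0137 0.0119; -0.0190 0.0149; -0.0245 0.0173; -0.0303 0.0191; -0.0363 0.0203; -0.0424 0.0208; -0.0484 0.0207; -0.0544 0.0200;
```

Call:
{"fn": "send_rows", "kwargs": {"moves": "-0.0018 -0.0058 0 0 0 0 0.01;-0.003 -0.0118 0 0 0 0 0.01;-0.0035 -0.0178 0 0 0 0 0.01;-0.0034 -0.0239 0 0 0 0 0.01;-0.0027 -0.0299 0 0 0 0 0.01;-0.0013 -0.0358 0 0 0 0 0.01;0.0006 -0.0416 0 0 0 0 0.01;0.0032 -0.0471 0 0 0 0 0.01;0.0063 -0.0523 0 0 0 0 0.01;0.0099 -0.0571 0 0 0 0 0.01"}}

```text
t: 12.85
eef_pos: [0.499, 0.1505, 0.2027]
ee_rot: [179.8, 0.3, 90.0]
contact_force: [1.9, -8.0, 1.8]
grip_width: 0.0169
gripper_force: 39.9
```

```bash
cat >> h.py <<'E'
AX=np.array([.535,.198])
def wind():
    o=observe(); d=o['eef_pos'][:2]-AX; r=np.hypot(*d); a=np.arctan2(d[1],d[0]); t=np.array([np.sin(a),-np.cos(a)])
    f=o['contact_force'][:2]; print('t %.2f ang %.1f r %.4f  push(tang) %.2f radial %.2f fz %.1f grip %.4f'%(o['t'],np.degrees(a),r,-f@t,f@d/r,o['contact_force'][2],o['grip_width']), o['eef_pos'], o['contact_force'])
E
python3 -c "
from h import *
wind()"
```

```text
t 12.85 ang -127.2 r 0.0596  push(tang) 6.33 radial 5.19 fz 1.8 grip 0.0169 [0.49897354 0.15047741 0.20274202] [ 1.90874984 -7.95487172  1.76311751]
```

```bash
cat >> h.py <<'E'
AX=np.array([.534,.197])
def plan(cmd,a0,step,n):
    for k in range(1,n+1):
        a=np.radians(a0-step*k); q=AX+.058*np.r_[np.cos(a),np.sin(a)]-cmd; print('%.4f %.4f'%(q[1],q[0]),end='; ')
    a=np.radians(a0-step*n);print(' end',a0-step*n, AX+.058*np.r_[np.cos(a),np.sin(a)])
E
python3 -c "
from h import *
wind()
c=np.array([.4979,.1534]); plan(c,-130,4,10)
for k in range(9):
  a=-170-k*20; r=np.radians(a); plan(AX+.058*np.r_[np.cos(r),np.sin(r)],a,2,10)"
```

```text
t 12.85 ang -127.0 r 0.0582  push(tang) 6.31 radial 5.21 fz 1.8 grip 0.0169 [0.49897354 0.15047741 0.20274202] [ 1.90874984 -7.95487172  1.76311751]
0.0019 -0.0042; 0.0048 -0.0070; 0.0079 -0.0096; 0.0112 -0.0120; 0.0146 -0.0141; 0.0182 -0.0160; 0.0219 -0.0177; 0.0257 -0.0191; 0.0296 -0.0202; 0.0335 -0.0210;  end -170 [0.47688115 0.18692841]
0.0020 -0.0003; 0.0040 -0.0006; 0.0060 -0.0007; 0.0080 -0.0008; 0.0101 -0.0009; 0.0121 -0.0008; 0.0141 -0.0007; 0.0161 -0.0006; 0.0181 -0.0003; 0.0201 0.0000;  end -190 [0.47688115 0.20707159]
0.0020 0.0004; 0.0040 0.0008; 0.0059 0.0014; 0.0079 0.0020; 0.0098 0.0026; 0.0117 0.0033; 0.0135 0.0041; 0.0154 0.0050; 0.0172 0.0059; 0.0189 0.0069;  end -210 [0.48377053 0.226     ]
0.0017 0.0010; 0.0034 0.0021; 0.0051 0.0033; 0.0067 0.0045; 0.0083 0.0058; 0.0098 0.0071; 0.0113 0.0085; 0.0127 0.0099; 0.0141 0.0114; 0.0154 0.0129;  end -230 [0.49671832 0.24143058]
0.0013 0.0016; 0.0025 0.0032; 0.0037 0.0048; 0.0048 0.0065; 0.0058 0.0083; 0.0068 0.0101; 0.0077 0.0119; 0.0086 0.0137; 0.0093 0.0156; 0.0101 0.0174;  end -250 [0.51416283 0.25150217]
0.0007 0.001
[... 237 characters left out ...]
101; -0.0013 0.0121; -0.0017 0.0140; -0.0022 0.0160; -0.0028 0.0179; -0.0035 0.0198;  end -290 [0.55383717 0.25150217]
-0.0007 0.0019; -0.0015 0.0038; -0.0024 0.0056; -0.0033 0.0074; -0.0043 0.0092; -0.0053 0.0109; -0.0064 0.0126; -0.0076 0.0143; -0.0088 0.0159; -0.0101 0.0174;  end -310 [0.57128168 0.24143058]
-0.0013 0.0015; -0.0027 0.0030; -0.0041 0.0044; -0.0056 0.0058; -0.0071 0.0071; -0.0087 0.0084; -0.0103 0.0096; -0.0120 0.0108; -0.0137 0.0119; -0.0154 0.0129;  end -330 [0.58422947 0.226     ]
-0.0018 0.0010; -0.0036 0.0019; -0.0054 0.0028; -0.0073 0.0035; -0.0092 0.0043; -0.0111 0.0049; -0.0130 0.0055; -0.0150 0.0060; -0.0169 0.0065; -0.0189 0.0069;  end -350 [0.59111885 0.20707159]
```

Call:
{"fn": "send_rows", "kwargs": {"moves": "0.0019 -0.0042 0 0 0 0 0.01;0.0048 -0.007 0 0 0 0 0.01;0.0079 -0.0096 0 0 0 0 0.01;0.0112 -0.012 0 0 0 0 0.01;0.0146 -0.0141 0 0 0 0 0.01;0.0182 -0.016 0 0 0 0 0.01;0.0219 -0.0177 0 0 0 0 0.01;0.0257 -0.0191 0 0 0 0 0.01;0.0296 -0.0202 0 0 0 0 0.01;0.0335 -0.021 0 0 0 0 0.01"}}

```text
t: 14.1
eef_pos: [0.4768, 0.1843, 0.2027]
ee_rot: [180.0, 0.2, 90.0]
contact_force: [-2.6, -7.7, 6.2]
grip_width: 0.0167
gripper_force: 39.9
```

```bash
python3 -c "
from h import *
wind()"
```

```text
t 14.10 ang -167.5 r 0.0586  push(tang) 6.99 radial 4.24 fz 6.2 grip 0.0167 [0.47676863 0.18428277 0.20270705] [-2.62537671 -7.74277085  6.22986614]
```

Call:
{"fn": "send_rows", "kwargs": {"moves": "0.002 -0.0003 0 0 0 0 0.01;0.004 -0.0006 0 0 0 0 0.01;0.006 -0.0007 0 0 0 0 0.01;0.008 -0.0008 0 0 0 0 0.01;0.0101 -0.0009 0 0 0 0 0.01;0.0121 -0.0008 0 0 0 0 0.01;0.0141 -0.0007 0 0 0 0 0.01;0.0161 -0.0006 0 0 0 0 0.01;0.0181 -0.0003 0 0 0 0 0.01;0.0201 0 0 0 0 0 0.01"}}

```text
t: 15.35
eef_pos: [0.4758, 0.2047, 0.2027]
ee_rot: [-179.9, 0.2, 90.0]
contact_force: [-4.9, -6.0, 6.5]
grip_width: 0.0167
gripper_force: 40.0
```

```bash
python3 -c "
from h import *
wind()"
```

```text
t 15.35 ang 172.4 r 0.0587  push(tang) 6.56 radial 4.08 fz 6.5 grip 0.0167 [0.4758213  0.20474602 0.20265272] [-4.9096504  -5.96376831  6.46431527]
```

Call:
{"fn": "send_rows", "kwargs": {"moves": "0.002 0.0004 0 0 0 0 0.01;0.004 0.0008 0 0 0 0 0.01;0.0059 0.0014 0 0 0 0 0.01;0.0079 0.002 0 0 0 0 0.01;0.0098 0.0026 0 0 0 0 0.01;0.0117 0.0033 0 0 0 0 0.01;0.0135 0.0041 0 0 0 0 0.01;0.0154 0.005 0 0 0 0 0.01;0.0172 0.0059 0 0 0 0 0.01;0.0189 0.0069 0 0 0 0 0.01"}}

```text
t: 16.6
eef_pos: [0.4822, 0.2243, 0.2026]
ee_rot: [-179.8, 0.1, 90.0]
contact_force: [-7.6, -3.2, 7.8]
grip_width: 0.0171
gripper_force: 40.0
```

```bash
python3 -c "
from h import *
wind()"
```

```text
t 16.60 ang 152.2 r 0.0586  push(tang) 6.36 radial 5.23 fz 7.8 grip 0.0171 [0.4821833  0.22431958 0.20264814] [-7.5925427  -3.19159405  7.77760511]
```

Push is still at free drag (about 6.4 N). Continuing.

Call:
{"fn": "send_rows", "kwargs": {"moves": "0.0017 0.001 0 0 0 0 0.01;0.0034 0.0021 0 0 0 0 0.01;0.0051 0.0033 0 0 0 0 0.01;0.0067 0.0045 0 0 0 0 0.01;0.0083 0.0058 0 0 0 0 0.01;0.0098 0.0071 0 0 0 0 0.01;0.0113 0.0085 0 0 0 0 0.01;0.0127 0.0099 0 0 0 0 0.01;0.0141 0.0114 0 0 0 0 0.01;0.0154 0.0129 0 0 0 0 0.01"}}

```text
t: 17.85
eef_pos: [0.4949, 0.2405, 0.2027]
ee_rot: [-179.8, 0.0, 90.0]
contact_force: [-7.7, -0.7, 7.1]
grip_width: 0.0168
gripper_force: 40.0
```

```bash
python3 -c "
from h import *
wind()"
```

```text
t 17.85 ang 132.0 r 0.0584  push(tang) 6.20 radial 4.63 fz 7.1 grip 0.0168 [0.49491964 0.2404509  0.20267257] [-7.70217446 -0.7047735   7.14637181]
```

Call:
{"fn": "send_rows", "kwargs": {"moves": "0.0013 0.0016 0 0 0 0 0.01;0.0025 0.0032 0 0 0 0 0.01;0.0037 0.0048 0 0 0 0 0.01;0.0048 0.0065 0 0 0 0 0.01;0.0058 0.0083 0 0 0 0 0.01;0.0068 0.0101 0 0 0 0 0.01;0.0077 0.0119 0 0 0 0 0.01;0.0086 0.0137 0 0 0 0 0.01;0.0093 0.0156 0 0 0 0 0.01;0.0101 0.0174 0 0 0 0 0.01"}}

```text
t: 19.1
eef_pos: [0.5125, 0.2511, 0.2027]
ee_rot: [-179.8, -0.0, 90.0]
contact_force: [-7.1, -0.0, 6.0]
grip_width: 0.0167
gripper_force: 39.9
```

```bash
python3 -c "
from h import *
wind()"
```

```text
t 19.10 ang 111.7 r 0.0582  push(tang) 6.58 radial 2.58 fz 6.0 grip 0.0167 [0.51246148 0.25110985 0.20269198] [-7.06743014 -0.03697237  6.00443185]
```

Call:
{"fn": "send_rows", "kwargs": {"moves": "0.0007 0.0019 0 0 0 0 0.01;0.0013 0.0039 0 0 0 0 0.01;0.0018 0.0058 0 0 0 0 0.01;0.0022 0.0078 0 0 0 0 0.01;0.0026 0.0098 0 0 0 0 0.01;0.0029 0.0118 0 0 0 0 0.01;0.0032 0.0138 0 0 0 0 0.01;0.0034 0.0158 0 0 0 0 0.01;0.0035 0.0178 0 0 0 0 0.01;0.0035 0.0198 0 0 0 0 0.01"}}

```text
t: 20.35
eef_pos: [0.5325, 0.255, 0.2027]
ee_rot: [-179.9, -0.1, 90.0]
contact_force: [-6.0, 1.3, 5.8]
grip_width: 0.017
gripper_force: 39.9
```

```bash
python3 -c "
from h import *
wind()"
```

```text
t 20.35 ang 91.5 r 0.0580  push(tang) 5.96 radial 1.42 fz 5.8 grip 0.0170 [0.53249931 0.2549844  0.20271116] [-5.99051242  1.26276567  5.8341402 ]
```

Call:
{"fn": "send_rows", "kwargs": {"moves": "0 0.002 0 0 0 0 0.01;-0.0001 0.004 0 0 0 0 0.01;-0.0003 0.0061 0 0 0 0 0.01;-0.0006 0.0081 0 0 0 0 0.01;-0.0009 0.0101 0 0 0 0 0.01;-0.0013 0.0121 0 0 0 0 0.01;-0.0017 0.014 0 0 0 0 0.01;-0.0022 0.016 0 0 0 0 0.01;-0.0028 0.0179 0 0 0 0 0.01;-0.0035 0.0198 0 0 0 0 0.01"}}

```text
t: 21.6
eef_pos: [0.5517, 0.252, 0.2027]
ee_rot: [-179.8, -0.1, 90.0]
contact_force: [-8.4, 4.1, 6.9]
grip_width: 0.0167
gripper_force: 39.9
```

```bash
python3 -c "
from h import *
wind()"
```

```text
t 21.60 ang 72.1 r 0.0578  push(tang) 9.28 radial 1.31 fz 6.9 grip 0.0167 [0.55172078 0.25198799 0.20268116] [-8.43251902  4.09854863  6.94380382]
```

The push is rising (9.3 N, +2.9 N). Now 10° more, slowly.

Call:
{"fn": "send_rows", "kwargs": {"moves": "-0.0003 0.001 0 0 0 0 0.01;-0.0007 0.0019 0 0 0 0 0.01;-0.0011 0.0028 0 0 0 0 0.01;-0.0015 0.0038 0 0 0 0 0.01;-0.002 0.0047 0 0 0 0 0.01;-0.0024 0.0056 0 0 0 0 0.01;-0.0028 0.0065 0 0 0 0 0.01;-0.0033 0.0074 0 0 0 0 0.01;-0.0038 0.0083 0 0 0 0 0.01;-0.0043 0.0092 0 0 0 0 0.01"}}

```text
t: 22.85
eef_pos: [0.5605, 0.2482, 0.2027]
ee_rot: [-179.8, -0.2, 90.0]
contact_force: [-9.7, 5.8, 7.0]
grip_width: 0.0172
gripper_force: 39.9
```

```bash
python3 -c "
from h import *
wind()"
```

```text
t 22.85 ang 62.6 r 0.0576  push(tang) 11.32 radial 0.70 fz 7.0 grip 0.0172 [0.56053228 0.24817892 0.20268829] [-9.72819783  5.82941753  7.04066543]
```

Call:
{"fn": "send_rows", "kwargs": {"moves": "-0.0003 0.0005 0 0 0 0 0.01;-0.0006 0.001 0 0 0 0 0.01;-0.0009 0.0015 0 0 0 0 0.01;-0.0012 0.002 0 0 0 0 0.01;-0.0016 0.0026 0 0 0 0 0.01;-0.0016 0.0026 0 0 0 0 0.01;-0.0016 0.0026 0 0 0 0 0.01;-0.0016 0.0026 0 0 0 0 0.01;-0.0016 0.0026 0 0 0 0 0.01;-0.0016 0.0026 0 0 0 0 0.01"}}

```text
t: 24.1
eef_pos: [0.5631, 0.2468, 0.2027]
ee_rot: [-179.8, -0.2, 90.0]
contact_force: [-8.1, 5.4, 6.7]
grip_width: 0.017
gripper_force: 39.9
```

```bash
python3 -c "
from h import *
wind()"
```

```text
t 24.10 ang 59.7 r 0.0576  push(tang) 9.68 radial 0.61 fz 6.7 grip 0.0170 [0.56305637 0.24678432 0.20268093] [-8.0576762   5.40389859  6.65250077]
```

The jaw is about 5.5 N above drag, extrapolating from the moving readings. I'll ease the arm's load off, release and lift clear.

Call:
{"fn": "send_rows", "kwargs": {"moves": "0.0003 -0.0005 0 0 0 0 0.01;0.0006 -0.001 0 0 0 0 0.01;0.0006 -0.001 0 0 0 0 0.01;0.0006 -0.001 0 0 0 0 0.045;0.0006 -0.001 0 0 0 0 0.045;0.0006 -0.001 0 0 0 0 0.045;0.0006 -0.001 0 0 0 0 0.045;0.0006 -0.001 0 0 0 0 0.045;0.0006 -0.001 0 0 0 0 0.045;0.0006 -0.001 0 0 0 0 0.045"}}

```text
t: 25.35
eef_pos: [0.5642, 0.2455, 0.2025]
ee_rot: [180.0, -0.0, 90.0]
contact_force: [-0.1, 1.1, 0.1]
grip_width: 0.0447
gripper_force: 0.0
```

Call:
{"fn": "send_rows", "kwargs": {"moves": "0 0 -0.01 0 0 0 0.045;0 0 -0.03 0 0 0 0.045;0 0 -0.06 0 0 0 0.045;0 0 -0.1 0 0 0 0.045;0 0 -0.14 0 0 0 0.045;0.04 0 -0.17 0 0 0 0.045;0.08 0 -0.18 0 0 0 0.045;0.1 0 -0.18 0 0 0 0.045;0.1 0 -0.18 0 0 0 0.045;0.1 0 -0.18 0 0 0 0.045"}}

```text
t: 26.6
eef_pos: [0.5639, 0.3444, 0.3815]
ee_rot: [-179.9, 0.1, 90.0]
contact_force: [0.2, -0.7, 0.5]
grip_width: 0.0449
gripper_force: 0.0
```

```bash
python3 - <<'E'
from h import *
s=snapshot('scene'); o=observe(); print(o['t'],o['eef_pos'],o['contact_force'],o['grip_width'])
cv2.imwrite('pics/p3.png',cv2.resize(s['pixels'][80:260,200:440],(800,600),interpolation=cv2.INTER_CUBIC)[:,:,::-1])
Q=cloud(s).reshape(-1,3); c=np.array([.5255,.03])
Z=Q[(np.hypot(*(Q[:,:2]-c).T)<.05)&(Q[:,2]>.161)&(Q[:,2]<.17)]; print('cap',Z.mean(0),len(Z))
Z=Q[(np.hypot(*(Q[:,:2]-AX).T)<.075)&(Q[:,2]>.213)&(Q[:,2]<.224)]; print('handle',Z.mean(0),len(Z),np.degrees(np.arctan2(*(Z.mean(0)[:2]-AX-[.0015,0])[::-1])))
E
```

```text
26.65 [0.56404573 0.34416282 0.38161113] [-0.5803656   0.11721597  0.22853227] 0.04481160778056318
cap [0.52660814 0.02016431 0.16497675] 101
handle [0.56622026 0.24689482 0.21746248] 39 58.379375720072204
```

View pics/p3.png

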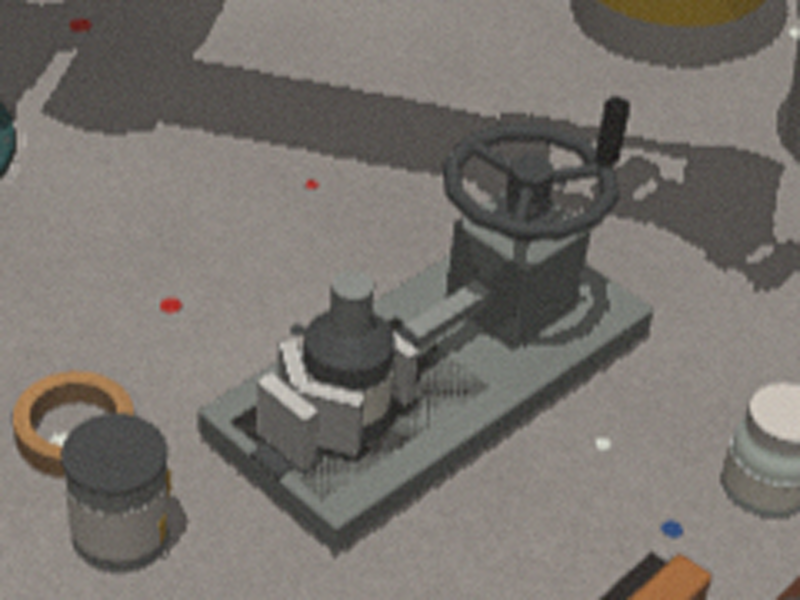

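The tin (350,350) stands upright, clamped between the V and the jaw, 15 mm from the seat point. The handle stayed at about 58°, and the arm is clear. Handing in.

```bash
python3 -c "
from cell import job_done
print(job_done())"
```

```text
the job is handed in; nothing more can be done
None
```

The job is handed in: the solvent tin stands upright in the shaker, clamped between stop and jaw at an estimated 5.5 N above free drag, 15 mm from the seat point, and the arm is clear. The judged result was not returned.

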